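Snap the retaining cap onto the filament spool stand

TASK

Lift the grey retaining cap by its knob up and off the two-pronged hanger, set its stem into the open spindle in the middle of the spool, and press it down through the snap until its flange sits fully home on the spindle. Do not let go: finish still gripping the knob and pressing the cap firmly down. Leave the other things on the desk standing where they are.

Things in the scene. Friction and masses are not known exactly. Their poses are not given: they have to be found in the camera images.
- cap_knob (a point): Centre of the knob of the loose grey plastic retaining cap (80 to 160 g). The knob is an upright block 34 x 34 mm (x, y) and 40 mm tall (z up), this point half-way up. At the start its underside rests on the hanger's two prongs, the neck below it between them; its x axis runs along the prongs within 3 degrees.
- cap_underside (a point): Centre of the underside of the cap's flange, on the cap's axis, 56 mm straight below the knob's centre. It comes to lie on the spindle's top face.
- prong_mid (a point): Hanger: point midway between its two level prongs, at their top, 115 mm above the desk. The prongs run along its x axis, 17 mm apart, each 6 mm wide and thick, from the post (54 mm to the +x side) to the free tips (30 mm to the -x side, towards the robot). The tips, 24 to 30 mm out, are turned up 8 mm. The post does not rise above the prongs.
- spindle_top (a point): Spool stand: centre of the top face of the upright square metal spindle, 48 mm wide, in the middle of a spool lying flat (160 mm across, its top 5 mm below this point). 78 mm above the desk, z up. A round hole 34 mm wide with a 3 mm chamfer goes down from here, 50 mm deep; the cap's stem goes in, at any turn about z.
- vase: Red ribbed printed vase standing on the desk, 66 mm in diameter, 105 mm tall, origin at the centre of its underside; to be left alone.
- nozzle_model: Small grey printed model of a nozzle, 44 mm in diameter, 56 mm tall, origin at the centre of its underside; to be left alone.
- bracket: Grey printed L-shaped bracket, 60 x 50 mm and 58 mm tall, origin at the centre of its underside; to be left alone.
- cap: The whole cap, origin as cap_underside, z up. From the top: knob 40 mm tall, neck 13 mm square and 30 mm long, round flange 72 mm wide and 6 mm thick, then a round barbed stem reaching 28 mm below the flange: 18 mm wide at the tip, widening to 30 mm at 13 mm below the flange, then necked to 22 mm.
- hanger: The whole fixed metal hanger; origin on the desk straight below prong_mid, axes as there. To come off, the cap must rise more than 8 mm (but under 24 mm, where its flange meets the prongs from below), then go out along -x more than 70 mm before it rises further. Base plate 110 x 100 mm, 12 mm thick.
- spool_stand: The whole fixed stand with spool; origin on the desk below spindle_top. Four sprung catches in the hole, 6 mm down, leave 23 mm between tips. The stem meets them with the flange about 16 mm above the face; the push needed rises to some 9 to 15 N near 8 mm, then suddenly drops as they spring in behind the barb; the flange meets the face at 0 mm.
Mind the look-alikes: they are no part of the job. Leave any orange or purple look-alike of the cap alone. Leave any pink look-alike of the hanger alone.

How it is judged (in metres and radians):
On the way, in this order (a step that is already met when the one before it is completed fails the run):
1. the cap has been lifted off the prongs and is carried clear of the hanger in the fingers (horizontal distance between cap_knob and prong_mid above 0.06 m and height (world z) of cap_underside above 0.085 m and contact force between the fingers and cap above 1 N and contact force between cap and hanger below 0.1 N), for 0.2 s.
2. the cap has snapped in and its flange is home on the spindle (z of cap_underside in the frame of spindle_top below 0.002 m and horizontal distance between cap_underside and spindle_top below 0.004 m), for 0.2 s.
At the end, for the whole second after the job is handed in: Cap snapped home: flange within 2 mm of the spindle top, centred within 4 mm, upright within 0.06 rad, at rest; fingers still around the knob (grasp point within 32 mm of its centre), pressing so the cap bears on the stand with over 4 N; other things within 30 mm of their place (all of step 2 and z of cap_underside in the frame of spindle_top above -0.003 m and angle between cap's own z axis and vertical below 0.06 rad and contact force between cap and spool_stand above 4 N and contact force between the fingers and cap above 2 N and distance between the grasp point and cap_knob below 0.032 m and linear speed of cap below 0.02 m/s and distance of each of vase, nozzle_model, bracket from where it was at the start of the episode below 0.03 m); the arm keeps its last pose, push and grip.
It fails at once if a bystander is knocked over (angle between any of vase, nozzle_model, bracket's own z axis and vertical above 0.5 rad).
It also fails if it takes over 42 s, if anything falls off the work surface, if the arm or the gripper's body presses on something with over 40 N, if the wrist force passes 120 N, or if a joint passes its speed limit or range.

ROBOT

A 6-joint arm with a two-finger parallel gripper is mounted at the origin on the work surface. World frame = base frame: x ahead of the robot, y to its left, z up, the work surface at z = 0. Lengths are in mm, angles in rad, forces in N, time in s.
With the tool pointing down it reaches from about 350 to 975 mm from the base axis. Payload 7.1 kg.
Tool frame: the origin (TCP) lies on the centre line of the jaws, within the pads' length; the fingertips stand 25 mm ahead of it and the grasp point (between the pads) lies 6 mm ahead of it (robot.tips_ahead is the distance from the TCP to the fingertips, in mm); z points along the fingers, y is the line along which they close (so a half turn about z gives the same grasp; the last joint's range is limited). The gripper opens to 88 mm and grips with 3 to 60 N. Pads are 20 mm wide; open, the fingers measure 115 mm over their backs; the gripper's body (75 mm by 178 mm) begins 61 mm behind the grasp point.
Start: joints at [-1.124, 0.423, 1.63, -0, 1.089, -0.019], TCP at [280.725, -558.389, 247.675] pointing down, gripper open.
Joint ranges: [-3, 3], [-0.9, 2.11], [0.09, 2.58], [-1.31, 4.45], [0.11, 2.69], [-2.54, 2.54]. Speed limits (rad/s): [2.39, 2.39, 3.01, 3.14, 3.14, 3.14].

INTERFACE

Orientations are given as a unit quaternion [w, x, y, z].
In Python, from rig import robot, optics gives the robot as it stands.
- The arm moves only by the tool play_rows, never from a script. Its argument "plan" is a list of rows, each an object with "translation": the shift along the world's x, y, z in cm, a list of three; "dr": the turn, a rotation vector about the world's x, y, z in rad, a list of three; "fingers": the closure, from 0 (fully open) to 1 (shut). A call has 1 to 8 rows; each row shifts and turns the commanded pose from where the row before left it; what a row does not reach is not made up. A row lasts 1/10 s, in which the tool goes at most 50 mm and 8.59 degrees, less where a joint would pass 70% of its speed; a pose out of reach is approached as far as the arm can. A call with a gripper value outside its range is refused whole. The fingers move at their own pace and stop on an object; "force" is the grip in N (left out, the last holds). Time passes only in rows, so rows that do not move let the fingers close. It gives the time, the measured TCP pose, the force, the opening and the grip force at its end, in the units of the state.
- robot.state(): the state, without advancing time (a new reading comes with each control period).
- optics.get_image(name): name is "scene" or "top"; returns a dict with "frame" (400x640x3 uint8, red, green, blue), "fovy" (degrees; the focal length in pixels is half the picture's height over the tangent of half this angle, whatever the lens; pixels are square), "cx", "cy" (the principal point, pixels), "distortion" ([k1, k2, p1, p2, k3] as OpenCV has them; the pictures are not rectified), "view" (4x4, takes a point from world to camera coordinates). Camera axes: x right, y up, looking along -z (the intrinsics and any distortion apply to the point x, -y, -z); pixel columns grow to the right and rows downward; lengths in mm; the calibration is good to about 2 mm. A picture is of the moment at which its call begins. There is no depth.
- robot.sign_off(): hands the job in; it is judged then, once.
The state is a dict: "time": time; "q": joint angles; "joint_vel": joint speeds; "effort": joint torques, N m; "eef_pos": TCP position; "orientation": TCP orientation; "ft_force": force on the tool from outside, world axes, zero at the start; "moment": the same for the moment, N m; "grip_width": opening from 0.0 (shut) to 1.0 (fully open); "grip_force": force on a finger pad.
Only numpy, scipy, OpenCV 4.12 (cv2) and the standard library are available. Lean on these libraries where they do the work, as an engineer would, in place of code of your own. Each camera call takes 0.05 s, during which the arm holds its last target. There are 200 camera calls.

## Working session

There is one attempt and no reset: what is moved stays moved. The work goes in short steps, Python scripts to look and compute and a tool call to move; the robot and the scene stay as the last step left them, time stands still between calls to the robot, and variables do not carry over. Pictures are saved under pics/ and viewed, at most 10 in all, crops included, and the job is handed in when it is done.

Besides the shell and the picture viewer there is one more tool, called after "Call:" by a JSON object that holds its "name" and its "arguments", one argument or row to a line. play_rows: Moves the arm, as the interface text tells. Its arguments: {"type":"object","properties":{"plan":{"type":"array"},"force":{"type":"number"}},"required":["plan"]}

```bash
mkdir -p pics; cat > h.py <<'E'
import numpy as np, cv2
from rig import robot, optics
def grab(n,f=None):
    d=optics.get_image(n)
    if f: cv2.imwrite('pics/'+f,d['frame'][:,:,::-1])
    return d
def K(d):
    f=200/np.tan(np.radians(d['fovy'])/2); return np.array([[f,0,d['cx']],[0,f,d['cy']],[0,0,1.]])
def ray(d,uv):
    p=cv2.undistortPoints(np.array([[uv]],float),K(d),np.array(d['distortion'],float))[0,0]
    V=np.array(d['view']); R=V[:3,:3]; o=-R.T@V[:3,3]
    v=R.T@np.array([p[0],-p[1],-1]); return o,v
def onz(d,uv,z):
    o,v=ray(d,uv); return o+v*(z-o[2])/v[2]
def proj(d,P):
    V=np.array(d['view']); c=V[:3,:3]@np.array(P,float)+V[:3,3]
    return cv2.projectPoints(np.array([[c[0],-c[1],-c[2]]]),np.zeros(3),np.zeros(3),K(d),np.array(d['distortion'],float))[0].ravel()
E
python3 - <<'E'
from h import *
for n in('scene','top'):
    d=grab(n,n+'0.png'); V=np.array(d['view']); print(n,d['fovy'],d['distortion'],-V[:3,:3].T@V[:3,3])
print(robot.state())
E
```

```text
scene 52.59588386104436 [-0.01576045  0.          0.          0.          0.        ] [1170.20640838  667.33492937  989.19482813]
top 44.59884127229604 [-0.11023892  0.          0.          0.          0.        ] [ 350.78728664   19.95366521 1618.05253972]
{'time': 0.1, 'q': array([-1.12400869e+00,  4.23747767e-01,  1.63059651e+00,  5.16534538e-06,
        1.08860094e+00, -1.90003361e-02]), 'joint_vel': array([ 1.87475106e-05, -1.13381584e-03, -1.76608110e-03,  3.38061565e-03,
       -9.96593000e-04,  8.51701025e-04]), 'effort': array([-3.24521970e-04, -5.45613849e+01, -2.74324179e+01,  6.44402811e-02,
        1.86604791e-02, -2.15274548e-05]), 'eef_pos': array([ 280.52899738, -557.98940844,  246.99651157]), 'orientation': array([-6.61355156e-04,  9.73002609e-01,  2.30793121e-01, -1.41316450e-04]), 'ft_force': array([ 0.109294  ,  0.09924662, -0.56177033]), 'moment': array([-0.00280952, -0.05165126,  0.00655982]), 'grip_force': 0.0, 'grip_width': 0.9997363169014168}
```

View pics/scene0.png

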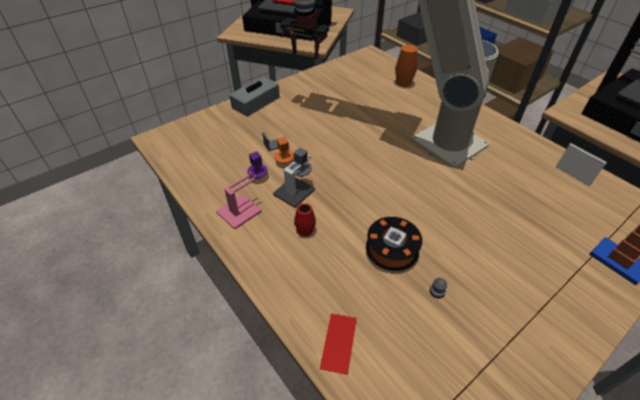

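View pics/top0.png

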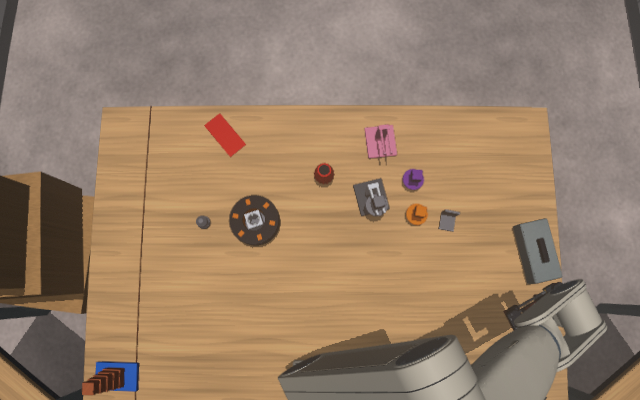

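The scene view shows the grey cap on its hanger near (298,165) and the spool spindle near (395,237). In the top view the hanger and cap are near (373,200), the spindle at (254,219) and the vase at (324,174). The orange and purple caps are at (417,214) and (413,180). Next I'll zoom in.

```bash
python3 - <<'E'
import cv2,numpy as np
t=cv2.imread('pics/top0.png');s=cv2.imread('pics/scene0.png')
c=lambda im,x,y,w,h:cv2.resize(im[y:y+h,x:x+w],(400,300),interpolation=cv2.INTER_CUBIC)
cv2.imwrite('pics/crop.png',np.vstack([np.hstack([c(t,340,165,80,60),c(t,214,189,80,60)]),np.hstack([c(s,260,145,80,60),c(s,355,207,80,60)])]))
E
```

```text
(no output)
```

View pics/crop.png

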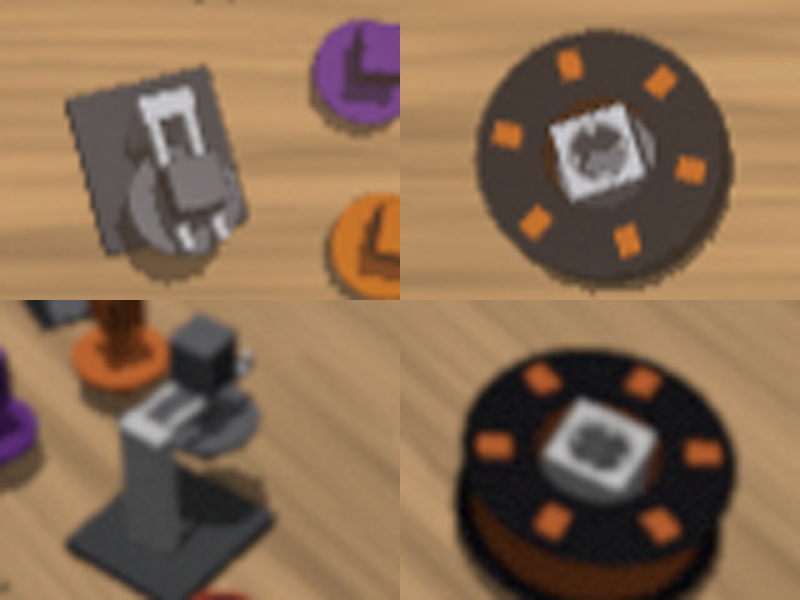

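The crops show the knob top centred near crop (200,178), which is top pixel (380,200.6). The base plate corners are clear, and so is the white spindle square, centred near top (253.2,219.6) and scene (395.4,236.2).

```bash
cat >> h.py <<'E'
def tri(a,b):
    A=np.zeros((3,3));B=np.zeros(3)
    for o,v in(a,b):
        v=v/np.linalg.norm(v);M=np.eye(3)-np.outer(v,v);A+=M;B+=M@o
    return np.linalg.solve(A,B)
E
python3 - <<'E'
from h import *
np.set_printoptions(precision=1,suppress=True)
t=grab('top');s=grab('scene')
T=lambda x,y:(340+x/5-.4,165+y/5-.4)
S=lambda x,y:(260+x/5-.4,145+(y-300)/5-.4)
b=np.array([onz(t,T(*p),12)[:2] for p in((66,100),(208,66),(247,218),(107,255))]);print('base',b,b.mean(0))
d=b[0]+b[1]-b[2]-b[3];print('yaw from x',np.arctan2(d[1],d[0]), 'sizes',np.linalg.norm(np.roll(b,1,0)-b,axis=1))
print('knob top',onz(t,T(200,178),155), 'scene',onz(s,S(206,338),155))
w=[onz(t,T(*p),115) for p in((168,105),(187,238),(221,226))];print('prongs post,tips',w)
print('tri knobtop',tri(ray(t,T(200,178)),ray(s,S(206,338))))
# spindle masks
for n,d,c in(('top',t,(253,219)),('scene',s,(395,236))):
    h=cv2.cvtColor(d['frame'],cv2.COLOR_RGB2HSV);m=((h[...,1]<50)&(h[...,2]>125)).astype(np.uint8)
    k=np.zeros_like(m);k[c[1]-14:c[1]+15,c[0]-16:c[0]+17]=1;m=m*k
    pts=cv2.findNonZero(m);hull=cv2.convexHull(pts);r=cv2.minAreaRect(hull)
    M=cv2.moments(hull);c=(M['m10']/M['m00'],M['m01']/M['m00']);print(n,r,c,onz(d,c,78))
E
```

```text
base [[ 680.7  -91.4]
 [ 704.2 -187.8]
 [ 600.2 -211.6]
 [ 575.4 -117.3]] [ 640.1 -152. ]
yaw from x 0.23328117085795447 sizes [108.5  99.3 106.7  97.4]
knob top [ 602.7 -162.8  155. ] scene [ 601.1 -153.8  155. ]
prongs post,tips [array([ 656.3, -148.6,  115. ]), array([ 571.6, -158.8,  115. ]), array([ 579.1, -180.3,  115. ])]
tri knobtop [ 600.7 -160.6  151.4]
top ((252.8500213623047, 219.05001831054688), (15.178930282592773, 15.495159149169922), 71.56504821777344) (252.90549450549452, 218.9985347985348) [555.5 232.9  78. ]
scene ((394.3000183105469, 235.40000915527344), (17.88854217529297, 13.86362075805664), 26.56505012512207) (394.49701046337816, 235.5695067264574) [556.6 233.8  78. ]
```

Call:
{"name": "play_rows", "arguments": {
  "plan": [
    {"translation": [2.6,3.3,0],"dr": [0,0,-0.03],"fingers": 0.25},
    {"translation": [2.6,3.3,0],"dr": [0,0,-0.03],"fingers": 0.25},
    {"translation": [2.6,3.3,0],"dr": [0,0,-0.03],"fingers": 0.25},
    {"translation": [2.6,3.3,0],"dr": [0,0,-0.03],"fingers": 0.25},
    {"translation": [2.6,3.3,0],"dr": [0,0,-0.03],"fingers": 0.25},
    {"translation": [2.6,3.3,0],"dr": [0,0,-0.03],"fingers": 0.25},
    {"translation": [2.6,3.3,0],"dr": [0,0,-0.03],"fingers": 0.25},
    {"translation": [2.6,3.3,0],"dr": [0,0,-0.02],"fingers": 0.25}
  ],
  "force": 30
}}

```text
time: 1.0
eef_pos: [489.5, -292.9, 247.6]
orientation: [-0.0, 0.993, 0.117, -0.0]
ft_force: [0.2, 0.2, -0.4]
grip_width: 0.752
grip_force: 0.0
```

Call:
{"name": "play_rows", "arguments": {
  "plan": [
    {"translation": [2.8,3.3,0],"dr": [0,0,0],"fingers": 0.25},
    {"translation": [2.8,3.3,0],"dr": [0,0,0],"fingers": 0.25},
    {"translation": [2.8,3.3,-1],"dr": [0,0,0],"fingers": 0.25},
    {"translation": [2.8,3.2,-2],"dr": [0,0,0],"fingers": 0.25},
    {"translation": [0,0,-1],"dr": [0,0,0],"fingers": 0.25},
    {"translation": [0,0,0],"dr": [0,0,0],"fingers": 0.25}
  ]
}}

```text
time: 1.6
eef_pos: [599.7, -162.4, 205.6]
orientation: [-0.001, 0.993, 0.119, -0.002]
ft_force: [-0.0, -0.3, 0.1]
grip_width: 0.75
grip_force: 0.0
```

```bash
python3 - <<'E'
from h import *
d=grab('scene');t=grab('top');p=robot.state()['eef_pos'];print(p)
c=lambda d,x,y,w,h:cv2.resize(d['frame'][y:y+h,x:x+w,::-1],(400,400),interpolation=cv2.INTER_CUBIC)
cv2.imwrite('pics/c2.png',np.hstack([c(d,260,120,80,80),c(t,340,160,80,80)]))
print(proj(d,p+[0,0,-25]),proj(d,[602,-162,155]))
E
```

```text
[ 599.99401775 -164.03640923  207.56130152]
[298.86550684 143.6882504 ] [299.05318078 151.02156436]
```

View pics/c2.png

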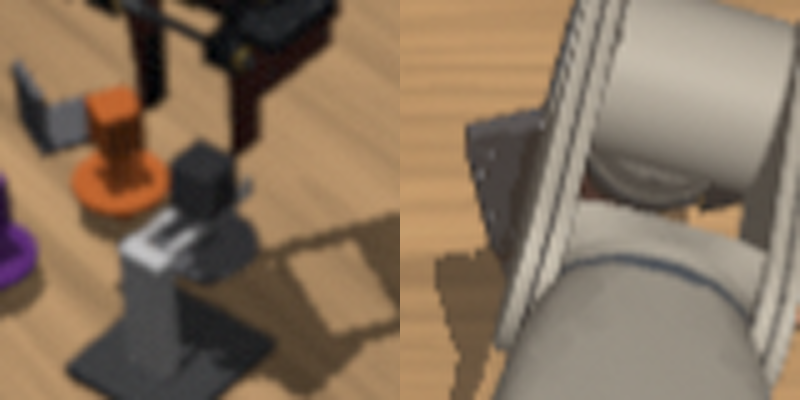

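The fingers straddle the knob, with tips around crop (150,105) and (245,150) and the knob top at (205,158). I'll descend and grip.

Call:
{"name": "play_rows", "arguments": {
  "plan": [
    {"translation": [0.1,0.3,-2.0],"dr": [0,0,0],"fingers": 0.25},
    {"translation": [0,0,-2.2],"dr": [0,0,0],"fingers": 0.25},
    {"translation": [0,0,-1.5],"dr": [0,0,0],"fingers": 0.25},
    {"translation": [0,0,-0.7],"dr": [0,0,0],"fingers": 0.25},
    {"translation": [0,0,0],"dr": [0,0,0],"fingers": 0.45},
    {"translation": [0,0,0],"dr": [0,0,0],"fingers": 0.6},
    {"translation": [0,0,0],"dr": [0,0,0],"fingers": 0.7},
    {"translation": [0,0,0],"dr": [0,0,0],"fingers": 0.8}
  ],
  "force": 30
}}

```text
time: 2.5
eef_pos: [602.2, -160.5, 144.5]
orientation: [0.0, 0.993, 0.118, 0.001]
ft_force: [-0.0, 0.7, -0.1]
grip_width: 0.427
grip_force: 0.0
```

Call:
{"name": "play_rows", "arguments": {
  "plan": [
    {"translation": [0,0,0],"dr": [0,0,0],"fingers": 0.9},
    {"translation": [0,0,0],"dr": [0,0,0],"fingers": 0.9},
    {"translation": [0,0,0],"dr": [0,0,0],"fingers": 0.9},
    {"translation": [0,0,0],"dr": [0,0,0],"fingers": 0.9}
  ],
  "force": 40
}}

```text
time: 2.9
eef_pos: [602.1, -160.4, 144.4]
orientation: [0.0, 0.993, 0.118, 0.001]
ft_force: [-0.9, 1.2, 5.5]
grip_width: 0.388
grip_force: 39.8
```

Call:
{"name": "play_rows", "arguments": {
  "plan": [
    {"translation": [0,0,0.5],"dr": [0,0,0],"fingers": 0.9},
    {"translation": [0,0,0.5],"dr": [0,0,0],"fingers": 0.9},
    {"translation": [0,0,0.5],"dr": [0,0,0],"fingers": 0.9},
    {"translation": [0,0,0],"dr": [0,0,0],"fingers": 0.9},
    {"translation": [0,0,0],"dr": [0,0,0],"fingers": 0.9}
  ]
}}

```text
time: 3.4
eef_pos: [601.7, -160.4, 158.8]
orientation: [0.0, 0.993, 0.118, 0.0]
ft_force: [-0.1, -1.2, -1.1]
grip_width: 0.384
grip_force: 39.8
```

```bash
python3 - <<'E'
from h import *
d=grab('scene')
cv2.imwrite('pics/c3.png',cv2.resize(d['frame'][130:210,260:340,::-1],(500,500),interpolation=cv2.INTER_CUBIC))
E
```

```text
(no output)
```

View pics/c3.png

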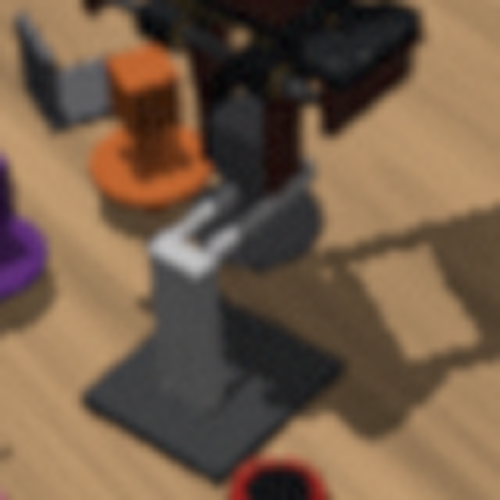

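The cap is between the fingers and its flange hangs just below the prongs. The weight on the tool is about 1.1 N. I'll move it out along -x of the hanger.

Call:
{"name": "play_rows", "arguments": {
  "plan": [
    {"translation": [-0.8,-0.2,0],"dr": [0,0,0],"fingers": 0.9},
    {"translation": [-1.2,-0.29,0],"dr": [0,0,0],"fingers": 0.9},
    {"translation": [-1.4,-0.34,0],"dr": [0,0,0],"fingers": 0.9},
    {"translation": [-1.4,-0.34,0],"dr": [0,0,0],"fingers": 0.9},
    {"translation": [-1.4,-0.34,0],"dr": [0,0,0],"fingers": 0.9},
    {"translation": [-1.4,-0.34,0],"dr": [0,0,0],"fingers": 0.9},
    {"translation": [-1.4,-0.34,0],"dr": [0,0,0],"fingers": 0.9},
    {"translation": [-1.0,-0.24,0],"dr": [0,0,0],"fingers": 0.9}
  ]
}}

```text
time: 4.25
eef_pos: [500.2, -185.0, 158.7]
orientation: [-0.0, 0.993, 0.117, -0.0]
ft_force: [0.1, -0.4, -1.1]
grip_width: 0.381
grip_force: 39.8
```

Call:
{"name": "play_rows", "arguments": {
  "plan": [
    {"translation": [0,0,2.0],"dr": [0,0,0],"fingers": 0.9},
    {"translation": [0,1.5,3.0],"dr": [0,0,0],"fingers": 0.9},
    {"translation": [0.4,3.3,0],"dr": [0,0,0],"fingers": 0.9},
    {"translation": [0.5,4,0],"dr": [0,0,0],"fingers": 0.9},
    {"translation": [0.5,4,0],"dr": [0,0,0],"fingers": 0.9},
    {"translation": [0.5,4,0],"dr": [0,0,0],"fingers": 0.9},
    {"translation": [0.5,4,0],"dr": [0,0,0],"fingers": 0.9},
    {"translation": [0.5,4,0],"dr": [0,0,0],"fingers": 0.9}
  ]
}}

```text
time: 5.05
eef_pos: [530.5, 64.7, 208.8]
orientation: [0.0, 0.993, 0.118, 0.0]
ft_force: [0.8, -0.5, -1.2]
grip_width: 0.387
grip_force: 39.8
```

Call:
{"name": "play_rows", "arguments": {
  "plan": [
    {"translation": [0.5,4,0],"dr": [0,0,0],"fingers": 0.9},
    {"translation": [0.5,4,0],"dr": [0,0,0],"fingers": 0.9},
    {"translation": [0.5,4,0],"dr": [0,0,0],"fingers": 0.9},
    {"translation": [0.5,3,0],"dr": [0,0,0],"fingers": 0.9},
    {"translation": [0.5,2,0],"dr": [0,0,0],"fingers": 0.9},
    {"translation": [0,0,0],"dr": [0,0,0],"fingers": 0.9},
    {"translation": [0,0,0],"dr": [0,0,0],"fingers": 0.9}
  ]
}}

```text
time: 5.75
eef_pos: [555.4, 232.7, 208.4]
orientation: [0.0, 0.993, 0.118, -0.0]
ft_force: [0.3, -1.0, -0.7]
grip_width: 0.385
grip_force: 39.8
```

```bash
python3 - <<'E'
from h import *
d=grab('scene');p=np.mean([robot.state()['eef_pos'] for _ in range(5)],0);print(p)
cv2.imwrite('pics/c4.png',cv2.resize(d['frame'][175:275,340:450,::-1],(660,600),interpolation=cv2.INTER_CUBIC))
print('crop px of tcp axis underside/tip',[(proj(d,[p[0],p[1],z])-[340,175])*6 for z in(p[2]-65,p[2]-93)],(proj(d,[556,233.3,78])-[340,175])*6)
E
```

```text
[555.42741249 232.15178133 208.41007674]
crop px of tcp axis underside/tip [array([345.33698978, 271.0580537 ]), array([336.97719349, 310.06232677])] [327.13455985 362.11325715]
```

View pics/c4.png

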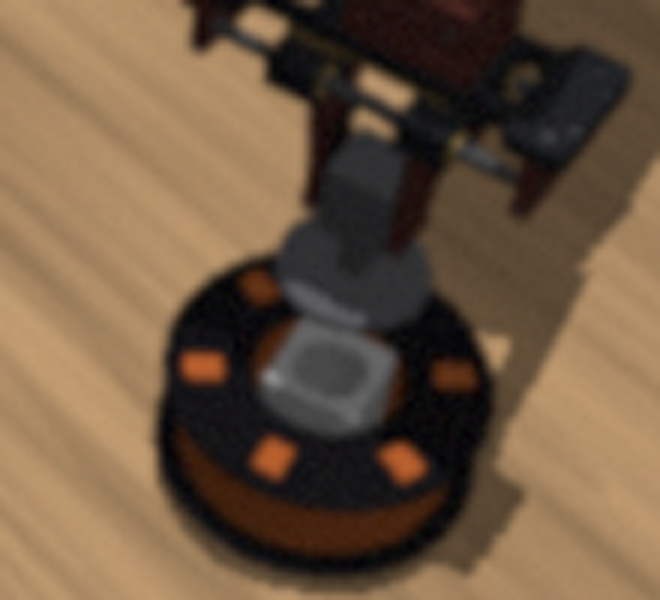

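In the crop, the flange centre is about (354,264), the spindle hole about (330,366), and the TCP axis predicts (347,263) and (327,362). I'll convert the residuals to millimetres.

```bash
python3 - <<'E'
from h import *
np.set_printoptions(precision=2,suppress=True)
d=grab('scene');p=np.array([555.7,233.3,208.7])
f=lambda P:(proj(d,P)-[340,175])*6
for P in([p[0],p[1],p[2]-59],[556,233.3,78]):
    P=np.array(P);print(f(P),'dx',f(P+[1,0,0])-f(P),'dy',f(P+[0,1,0])-f(P))
uv=lambda x,y:(340+x/6-.42,175+y/6-.42)
print('spindle',onz(d,uv(330,366),78),'flange top',onz(d,uv(354,264),p[2]-59))
# flange silhouette: edges along rows
g=cv2.cvtColor(d['frame'],cv2.COLOR_RGB2GRAY)
for r in(217,218,219,220,221,222):print(r,g[r,380:420])
E
```

```text
[348.65 263.88] dx [-1.54  1.03] dy [1.58 1.31]
[327.13 362.11] dx [-1.48  1.02] dy [1.5  1.29]
spindle [556.47 233.99  78.  ] flange top [553.64 233.09 149.7 ]
217 [131 111 104  94  77  66  59  50  49  50  49  49  49  49  49  46  39  33
  33  34  31  33  40  44  37  36  40  44  49  48  56  69  77  79  76  77
  73  73  73  74]
218 [94 67 55 41 31 35 44 48 48 49 48 48 47 49 47 44 37 34 34 31 34 38 42 48
 46 44 47 49 49 48 54 64 76 79 78 79 77 75 74 74]
219 [44 30 27 27 16 25 40 48 46 48 46 48 49 49 48 47 38 40 33 36 37 40 47 50
 50 47 47 49 47 51 51 60 74 79 81 77 80 77 75 76]
220 [25 36 44 41 32 29 39 47 48 47 49 49 49 50 48 45 46 43 39 36 41 46 49 48
 49 52 48 51 49 49 50 58 71 79 81 79 79 78 77 76]
221 [34 51 59 55 41 34 38 52 56 57 51 51 48 48 50 48 48 49 46 42 45 48 48 48
 49 46 50 50 49 49 49 60 72 80 82 81 81 79 79 79]
222 [38 54 61 59 55 49 52 62 76 80 72 59 55 49 49 47 48 47 48 50 48 50 50 50
 50 50 46 47 49 50 49 52 68 77 82 83 80 83 80 79]
```

The cap sits about 2 mm towards -x in the jaws. I'll correct for that and descend.

Call:
{"name": "play_rows", "arguments": {
  "plan": [
    {"translation": [0.2,0.05,-1.0],"dr": [0,0,0],"fingers": 0.9},
    {"translation": [0,0,-1.0],"dr": [0,0,0],"fingers": 0.9},
    {"translation": [0,0,-1.0],"dr": [0,0,0],"fingers": 0.9},
    {"translation": [0,0,-0.7],"dr": [0,0,0],"fingers": 0.9},
    {"translation": [0,0,-0.5],"dr": [0,0,0],"fingers": 0.9},
    {"translation": [0,0,-0.3],"dr": [0,0,0],"fingers": 0.9},
    {"translation": [0,0,0],"dr": [0,0,0],"fingers": 0.9}
  ],
  "force": 60
}}

```text
time: 6.55
eef_pos: [557.5, 233.8, 163.2]
orientation: [0.0, 0.993, 0.118, -0.0]
ft_force: [-0.1, -0.8, -1.1]
grip_width: 0.383
grip_force: 59.7
```

Call:
{"name": "play_rows", "arguments": {
  "plan": [
    {"translation": [0,0,-0.3],"dr": [0,0,0],"fingers": 0.9},
    {"translation": [0,0,-0.2],"dr": [0,0,0],"fingers": 0.9},
    {"translation": [0,0,-0.2],"dr": [0,0,0],"fingers": 0.9},
    {"translation": [0,0,-0.2],"dr": [0,0,0],"fingers": 0.9},
    {"translation": [0,0,0],"dr": [0,0,0],"fingers": 0.9}
  ]
}}

```text
time: 7.05
eef_pos: [558.5, 234.1, 155.5]
orientation: [-0.0, 0.993, 0.118, 0.001]
ft_force: [1.0, -0.2, 2.3]
grip_width: 0.379
grip_force: 59.7
```

Call:
{"name": "play_rows", "arguments": {
  "plan": [
    {"translation": [0,0,-0.2],"dr": [0,0,0],"fingers": 0.9},
    {"translation": [0,0,-0.2],"dr": [0,0,0],"fingers": 0.9},
    {"translation": [0,0,-0.2],"dr": [0,0,0],"fingers": 0.9},
    {"translation": [0,0,0],"dr": [0,0,0],"fingers": 0.9}
  ]
}}

```text
time: 7.45
eef_pos: [558.1, 234.1, 148.4]
orientation: [-0.0, 0.993, 0.118, 0.001]
ft_force: [1.9, 2.0, -6.5]
grip_width: 0.384
grip_force: 60.0
```

It has sprung past the barb. Now I'll press on until the flange is home.

Call:
{"name": "play_rows", "arguments": {
  "plan": [
    {"translation": [0,0,-0.2],"dr": [0,0,0],"fingers": 0.9},
    {"translation": [0,0,-0.2],"dr": [0,0,0],"fingers": 0.9},
    {"translation": [0,0,-0.1],"dr": [0,0,0],"fingers": 0.9},
    {"translation": [0,0,0],"dr": [0,0,0],"fingers": 0.9}
  ]
}}

```text
time: 7.85
eef_pos: [557.4, 233.6, 143.6]
orientation: [0.0, 0.993, 0.118, -0.0]
ft_force: [-0.8, -0.1, 1.4]
grip_width: 0.381
grip_force: 60.0
```

Call:
{"name": "play_rows", "arguments": {
  "plan": [
    {"translation": [0,0,-0.1],"dr": [0,0,0],"fingers": 0.9},
    {"translation": [0,0,-0.1],"dr": [0,0,0],"fingers": 0.9},
    {"translation": [0,0,0],"dr": [0,0,0],"fingers": 0.9},
    {"translation": [0,0,0],"dr": [0,0,0],"fingers": 0.9}
  ]
}}

```text
time: 8.25
eef_pos: [557.5, 233.6, 143.5]
orientation: [0.0, 0.993, 0.118, -0.0]
ft_force: [-6.0, -1.9, 18.2]
grip_width: 0.383
grip_force: 60.0
```

The tool has met a hard stop at z 143.5, against a predicted 143, and is pressing with 18 N. I'll check it in a picture.

```bash
python3 - <<'E'
from h import *
d=grab('scene')
cv2.imwrite('pics/c5.png',cv2.resize(d['frame'][175:275,340:450,::-1],(660,600),interpolation=cv2.INTER_CUBIC))
s=robot.state();print(s['time'],s['eef_pos'],s['ft_force'],s['grip_force'],(proj(d,[556,233.5,84])-[340,175])*6)
E
```

```text
8.3 [557.45850526 233.63892871 143.52417327] [-6.07470836 -3.01527768 18.08612811] 59.98147666454315 [329.12601602 354.51574219]
```

View pics/c5.png

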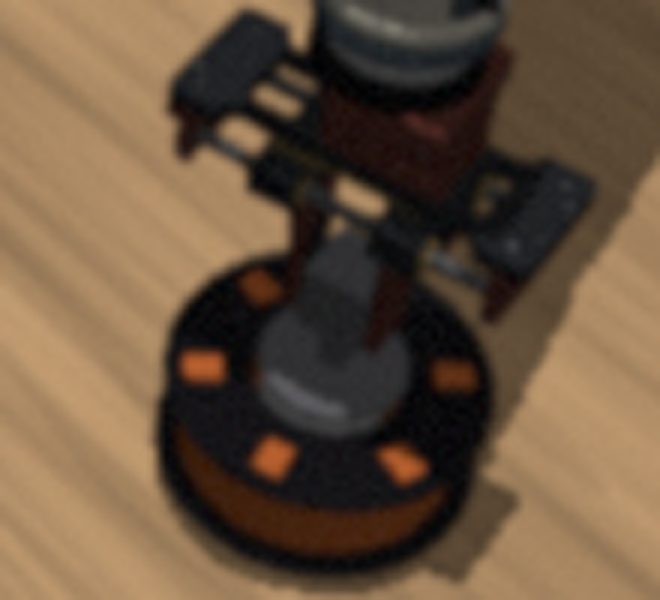

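The flange, centred near crop (334,357), sits flat and covers the spindle. The fingers are on the knob and pressing steadily at 18 N, so I'll hand it in.

```bash
python3 -c "
from rig import robot
print(robot.sign_off())"
```

```text
the job is handed in; nothing more can be done
None
```

The cap is off the hanger, snapped into the spindle with its flange home by the hard stop and the last picture, and still gripped and pressed down at about 18 N; the job is handed in at about 8.3 s, but sign-off returned no verdict and I took no final picture of the vase, nozzle model and bracket.

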